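# Hang the washed tumbler on the tall draining peg

### The job

Hang the tall tumbler, mouth-down as it already stands, on the taller of the two leaning draining pegs: lower it over the peg, keeping hold of it until it is down, so that it is fully seated on the peg's tip, then let go. Leave the short cup and the mug where they are.

Things in the scene. Friction and masses are not known exactly. Their poses are not given: they have to be found in the camera images.
- tumbler: Tall tumbler, plain white plastic, no handle, 100 mm high, 60 to 130 g, mouth-down on the table. Outer diameter 60 mm at the mouth (below), 54 mm at the closed foot (on top); wall 3 mm, bottom 4 mm, inside 96 mm deep, inner diameter 48 (bottom) to 54 mm (mouth). Origin: centre of the mouth's rim plane; z axis runs from mouth to foot (up at the start): inside bottom at z = 96 mm.
- tall_peg_tip (a point): Centre of the tall grey peg's flat tip, 127 mm above the table. Its z axis runs out along the peg, y is level. The peg leans 20 deg, roughly towards the robot, from a fixed 130 x 110 x 13 mm steel tray; 125 mm long, diameter 20 mm (tip) to 34 (foot). Seated, the tumbler's inside bottom rests on the tip, its rim clear of the tray; it may sag 8 deg. A like stand with a 65 mm peg is the wrong one.
- short_cup: Bystander: a short cup like the tumbler but only 60 mm high, also mouth-down on the table, 60 mm in diameter at the mouth. Origin: centre of the mouth's rim plane; z axis towards the foot.
- mug: Bystander: a white ceramic mug standing mouth-up, 78 mm in diameter, 90 mm high; its handle, on its own +y side, reaches 75 mm from its axis and points roughly towards the robot (-x). Origin: centre of its underside, z axis up.
Not all that is in view belongs to the job. Leave any green look-alike of the tumbler alone. What is shaped like the part that bears tall_peg_tip but orange is not meant.

How it is judged:
On the way:
1. the tumbler, still held in the gripper, has been lowered over the tall peg, whose tip is more than 60 mm inside it (z of tall_peg_tip in the frame of tumbler between 0.06 and 0.105 m and horizontal distance between tumbler and tall_peg_tip below 0.06 m and angle between the z axis of tumbler and the z axis of tall_peg_tip, either way round below 0.45 rad and contact force between the fingers and tumbler above 1 N), for 0.1 s.
At the end, for the whole second after the job is handed in: The tumbler hangs still, mouth-down, on the tall peg: tip inside it, over 86 mm in from the mouth (10 mm from the bottom) and within 25 mm of its axis; its axis within 17 degrees of the peg's and 40 of vertical. Short cup and mug within 30 mm of their starts (z of tall_peg_tip in the frame of tumbler between 0.086 and 0.105 m and x of tall_peg_tip in the frame of tumbler between -0.025 and 0.025 m and y of tall_peg_tip in the frame of tumbler between -0.025 and 0.025 m and angle between tumbler's own z axis and vertical below 0.7 rad and angle between the z axis of tumbler and the z axis of tall_peg_tip, either way round below 0.3 rad and linear speed of tumbler below 0.03 m/s and distance of each of short_cup, mug from where it was at the start of the episode below 0.03 m); the robot touches nothing.
It fails at once if the short cup is moved more than 30 mm (distance of short_cup from where it was at the start of the episode above 0.03 m).
It fails at once if the mug is moved more than 30 mm (distance of mug from where it was at the start of the episode above 0.03 m).
It also fails if it takes over 35 s, if anything falls off the work surface, if the arm or the gripper's body presses on something with over 40 N, if the wrist force passes 120 N, or if a joint passes its speed limit or range.

### The arm

A 7-joint arm with a two-finger parallel gripper is mounted at the origin on the work surface. World frame = base frame: x ahead of the robot, y to its left, z up, the work surface at z = 0. Lengths are in m, angles in rad, forces in N, time in s.
With the tool pointing down it reaches from about 0.425 to 0.925 m from the base axis. Payload 6.8 kg.
Tool frame: the origin (TCP) lies on the front face of the gripper's body, between the roots of the fingers; the fingertips stand 73 mm ahead of it and the grasp point (between the pads) lies 54 mm ahead of it; z points along the fingers, y is the direction in which the jaws open and shut (so a half turn about z gives the same grasp; the last joint's range is limited). The gripper opens to 85 mm and grips with 20 to 120 N. Pads are 22 mm wide; open, the fingers measure 114 mm over their backs; the gripper's body (76 mm by 85 mm) begins 54 mm behind the grasp point. The pads swing forward as they close: fully open they stand 13 mm farther back than shut.
Start: joints at [1.081, 0.477, 0.022, 1.555, -0.011, 1.109, -0.083], TCP at [0.252, -0.626, 0.304] pointing down, gripper open.
Joint ranges: [-2.96, 2.96], [-0.34, 2.1], [-1.41, 1.46], [0.24, 2.44], [-1.37, 4.51], [0.17, 1.92], [-2.96, 2.96]. Speed limits (rad/s): [2.39, 2.39, 3.14, 3.14, 3.14, 3.14, 3.14].

### API

Orientations are given as a rotation vector (axis times angle).
In Python, from bench import * gives the robot as it stands.
- The arm moves only by the tool jog_arm, never from a script. Its argument "plan" is a list of rows, each a list of 2 entries, a list of its own where there are three numbers: the shift along the world's x, y, z in cm, then the turn about the world's z in rad. In form: [[[tx, ty, tz], twist], ...]. A call has 1 to 12 rows; each row shifts and turns the commanded pose from where the row before left it; what a row does not reach is not made up. A row lasts 1/10 s, in which the tool goes at most 50 mm and 8.59 degrees, less where a joint would pass 70% of its speed; a pose out of reach is approached as far as the arm can. A call is refused whole if a number of a shift passes 5 or a number of a turn 0.15, either way. A call with a gripper value outside its range is refused whole. "hand" is the finger opening in cm, from 0 to 8.54, set as the call begins (left out, the last holds). The fingers move at their own pace and stop on an object; "grip_force" is the grip in N (left out, the last holds). Time passes only in rows, so rows that do not move let the fingers close. It gives the time, the measured TCP pose, the force and the opening at its end, in the units of the state.
- get_obs(): the state, without advancing time (a new reading comes with each control period).
- grab_frame(name): name is "scene" or "side" or "wrist"; returns the picture (384x512x3 uint8, red, green, blue); there is no depth.
- get_calibration(name): a dict with "intrinsics" (3x3 intrinsics, pixels), "xyz" and "orientation" of the camera in the world. Camera axes: x right, y down, z forward; pixel columns grow to the right and rows downward; lengths in m; the calibration is good to about 2 mm. The wrist camera is an equidistant fisheye: a pixel r from the principal point sees the ray r / f radians off the axis. A picture is of the moment at which its call begins: read the wrist's pose just before it. get_calibration takes no time and is no camera call; for the wrist camera it gives the pose at the moment of the call.
- hand_in(): hands the job in, once; it reports no verdict.
The state is a dict: "clock": time; "joints": joint angles; "qvel": joint speeds; "tau": joint torques, N m; "tcp_pos": TCP position; "orientation": TCP orientation; "contact_force": force on the tool from outside, world axes, zero at the start; "moment": the same for the moment, N m; "grip_width": finger opening in m.
Only numpy, scipy, OpenCV 4.12 (cv2) and the standard library are available. Lean on these libraries where they do the work, as an engineer would, in place of code of your own. Each camera call takes 0.05 s, during which the arm holds its last target. There are 200 camera calls.

## Working session

There is one attempt and no reset: what is moved stays moved. The work goes in short steps, Python scripts to look and compute and a tool call to move; the robot and the scene stay as the last step left them, time stands still between calls to the robot, and variables do not carry over. Pictures are saved under pics/ and viewed, about 8 in all and at most 12, crops included, and the job is handed in when it is done.

Besides the shell and the picture viewer there is one more tool, called after "Emit:" as name(argument=value, ...), one argument or row to a line, values as JSON. jog_arm: Moves the arm, as the interface text tells. Its arguments: {"type":"object","properties":{"plan":{"type":"array","items":{"type":"array"}},"hand":{"type":"number"},"grip_force":{"type":"number"}},"required":["plan"]}

```bash
mkdir -p pics; cat > h.py <<'E'
from bench import *
import numpy as np, cv2
from scipy.spatial.transform import Rotation as R
def cam(n):
    c=get_calibration(n); o=np.array(c["orientation"],float)
    M=R.from_rotvec(o).as_matrix() if o.size==3 else o
    return np.array(c["intrinsics"]),np.array(c["xyz"]),M
def ray(n,u,v):
    K,p,M=cam(n); d=M@np.linalg.inv(K)@[u,v,1]; return p,d/np.linalg.norm(d)
def atz(n,u,v,z):
    p,d=ray(n,u,v); return p+d*(z-p[2])/d[2]
def proj(n,X):
    K,p,M=cam(n); q=K@(M.T@(np.array(X)-p)); return q[:2]/q[2]
def tri(a,b):
    (p,d),(q,e)=a,b
    s=np.linalg.lstsq(np.c_[d,-e],q-p,rcond=None)[0]
    A,B=p+s[0]*d,q+s[1]*e; return (A+B)/2,np.linalg.norm(A-B)
E
python3 - <<'E'
from h import *
a=grab_frame("scene");b=grab_frame("side")
cv2.imwrite("pics/scene.png",a[:,:,::-1]);cv2.imwrite("pics/side.png",b[:,:,::-1])
for i,n in (("s1",a),("d1",b)): cv2.imwrite(f"pics/{i}.png",cv2.resize(n[:,:,::-1],(800,600),interpolation=3))
for n in("scene","side","wrist"):print(n,get_calibration(n))
print(get_obs())
E
```

```text
scene {'intrinsics': array([[434.79298642,   0.        , 248.07896645],
       [  0.        , 434.79298642, 189.78293653],
       [  0.        ,   0.        ,   1.        ]]), 'xyz': array([ 0.84224714, -0.58006195,  0.87290821]), 'orientation': array([-2.38046917, -0.6914657 ,  0.26444971])}
side {'intrinsics': array([[487.54849153,   0.        , 248.782341  ],
       [  0.        , 487.54849153, 196.89469073],
       [  0.        ,   0.        ,   1.        ]]), 'xyz': array([0.07871288, 0.66458781, 0.94770838]), 'orientation': array([-0.72143846,  2.62834287, -1.09256601])}
wrist {'intrinsics': array([[297.31863964,   0.        , 260.47020004],
       [  0.        , 297.31863964, 189.17172358],
       [  0.        ,   0.        ,   1.        ]]), 'xyz': array([ 0.3151242 , -0.60032898,  0.37234579]), 'orientation': array([ 2.40662454, -1.62673492, -0.2274686 ])}
{'clock': 0.1, 'joints': array([ 1.08092832,  0.47775128,  0.02233741,  1.55634043, -0.01151936,
        1.10928027, -0.08309191]), 'qvel': array([ 0.0009693 , -0.00262468,  0.00015369, -0.00216642, -0.00083541,
        0.00093975, -0.00078198]), 'tau': array([ 4.39913711e-03, -5.97761893e+01,  1.61424547e+00, -2.81954563e+01,
        1.29027411e-02,  5.02833733e-03,  3.52323866e-05]), 'tcp_pos': array([ 0.25133383, -0.62602676,  0.30300516]), 'orientation': array([-3.08295408e+00, -5.95778657e-01,  6.47042709e-04]), 'contact_force': array([-0.14277852, -0.32480194, -1.26527952]), 'moment': array([-0.04996541, -0.02822655, -0.03603436]), 'grip_width': 0.08526581203851358}
```

View pics/s1.png

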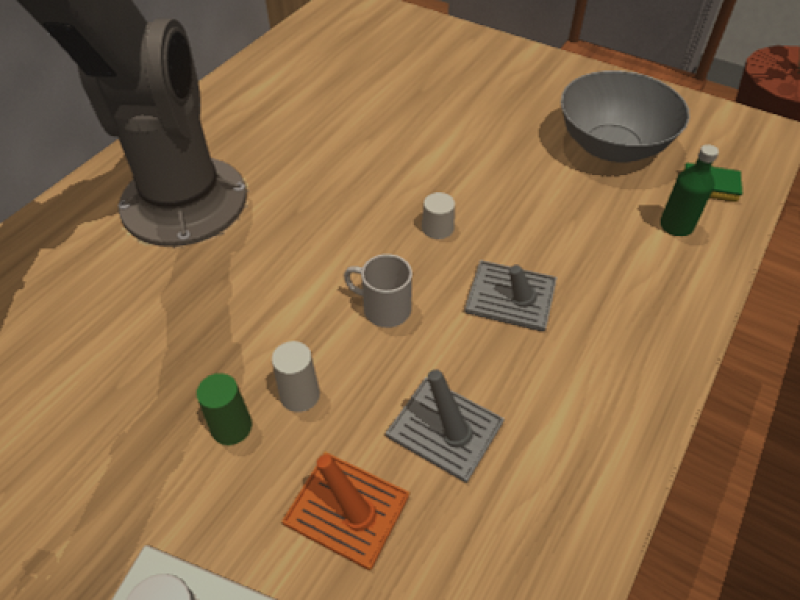

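View pics/d1.png

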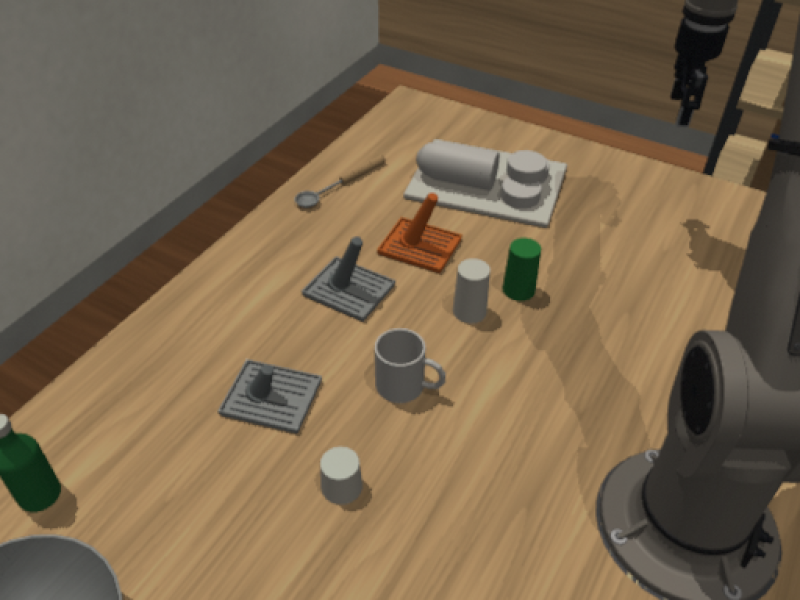

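Scene view (800x600 pixels):
- **White cups:** the tall white one at (295,375) is the tumbler. The green one at (225,410) is a look-alike, and the short cup is at (438,215).
- **Pegs:** the tall grey one has its tip at (437,375) and is the target. The orange one at (325,460) and the short grey one at (517,270) are wrong.

I'll confirm this in one enlarged crop of both views.

```bash
python3 - <<'E'
import cv2,numpy as np
a=cv2.imread("pics/scene.png")[210:310,165:325];b=cv2.imread("pics/side.png")[142:217,180:330]
cv2.imwrite("pics/c1.png",np.vstack([cv2.resize(a,(480,300),interpolation=2),cv2.resize(b,(600,300),interpolation=2)[:,:480]]) if 0 else np.vstack([np.pad(cv2.resize(a,(480,300),interpolation=2),((0,0),(0,120),(0,0))),cv2.resize(b,(600,300),interpolation=2)]))
E
```

```text
(no output)
```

View pics/c1.png

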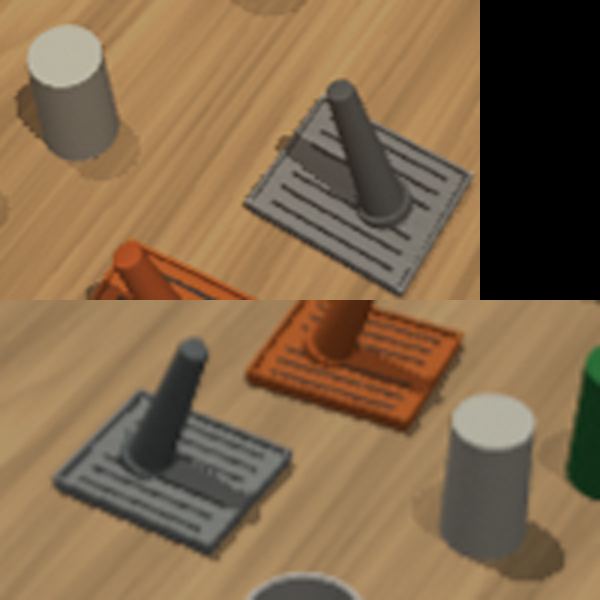

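Confirmed: the plain white tall tumbler and the tall grey peg. Scene crop: tumbler top (66,55), peg tip (341,90). Side crop: tumbler top (493,121), peg tip (193,49).

```bash
python3 - <<'E'
from h import *
s=lambda u,v:(165+(u-1)/3+.0,210+(v-1)/3); d=lambda u,v:(180+(u-1.5)/4,142+(v-300-1.5)/4)
for n,a,b,z in(("tum",s(66,55),d(493,421),.1),("tip",s(341,89),d(193,347),.127),("foot",s(380,205),d(150,457),.013)):
    print(n,tri(ray("scene",*a),ray("side",*b)),atz("scene",*a,z),atz("side",*b,z))
print("mug",atz("scene",386/1.5625,273/1.5625,.09),atz("side",400/1.5625,350/1.5625,.09),"handle",atz("scene",350/1.5625,280/1.5625,.05))
print("green",atz("scene",220/1.5625,391/1.5625,.1), "orange tip",atz("scene",325/1.5625,461/1.5625,.127))
o=get_obs();print(R.from_rotvec(o["orientation"]).as_matrix())
E
```

```text
tum (array([ 0.44081227, -0.21751719,  0.1013855 ]), np.float64(0.0007846004303409946)) [ 0.43972599 -0.21703668  0.1       ] [ 0.44170031 -0.21867912  0.1       ]
tip (array([ 0.62927068, -0.15370007,  0.12929568]), np.float64(0.0016799586423394352)) [ 0.62790825 -0.15284842  0.127     ] [ 0.63156303 -0.15560172  0.127     ]
foot (array([ 0.6700346 , -0.15596177,  0.00982252]), np.float64(0.003548923333323768)) [ 0.66919492 -0.15851394  0.013     ] [ 0.6696285  -0.15239223  0.013     ]
mug [ 0.46277297 -0.01423512  0.09      ] [ 0.45959181 -0.00693981  0.09      ] handle [ 0.40272751 -0.02810638  0.05      ]
green [ 0.39327358 -0.31139246  0.1       ] orange tip [ 0.57898649 -0.326997    0.127     ]
[[ 9.27998317e-01  3.72583711e-01 -7.08086246e-04]
 [ 3.72584370e-01 -9.27997123e-01  1.49201861e-03]
 [-1.01200169e-04 -1.64841263e-03 -9.99998636e-01]]
```

```bash
python3 - <<'E'
from h import *
s=lambda u,v:(165+(u-1)/3+.0,210+(v-1)/3); d=lambda u,v:(180+(u-1.5)/4,142+(v-300-1.5)/4)
for n,f,P in(("scene",s,[(323,98),(470,178),(402,293),(246,205)]),("side",d,[(142,394),(291,457),(211,552),(56,482)])):
    c=np.array([atz(n,*f(*p),.013)[:2] for p in P]);e=np.roll(c,-1,0)-c
    print(n,c.round(4).tolist(),np.linalg.norm(e,axis=1).round(3),np.degrees(np.arctan2(e[:,1],e[:,0])).round(1),c.mean(0))
E
```

```text
scene [[0.5875, -0.102], [0.7145, -0.1039], [0.715, -0.2095], [0.5867, -0.2106]] [0.127 0.106 0.128 0.109] [  -0.8  -89.7 -179.5   89.6] [ 0.65094793 -0.1565009 ]
side [[0.7117, -0.2056], [0.5843, -0.2029], [0.5832, -0.0952], [0.7117, -0.0979]] [0.127 0.108 0.129 0.108] [178.8  90.6  -1.2 -90. ] [ 0.64772342 -0.15041553]
```

Emit:
jog_arm(
  plan=[
    [[1.58,3.4,-0.6],-0.032],
    [[1.58,3.4,-0.6],-0.032],
    [[1.58,3.4,-0.6],-0.032],
    [[1.58,3.4,-0.6],-0.032],
    [[1.58,3.4,-0.6],-0.032],
    [[1.58,3.4,-0.6],-0.032],
    [[1.58,3.4,-0.6],-0.032],
    [[1.58,3.4,-0.6],-0.032],
    [[1.58,3.4,-0.6],-0.032],
    [[1.58,3.4,-0.6],-0.032],
    [[1.58,3.4,-0.6],-0.032],
    [[1.58,3.4,-0.6],-0.032],
  ],
  hand=8.54,
)

```text
clock: 1.3
tcp_pos: [0.4413, -0.2169, 0.2315]
orientation: [-3.142, 0.006, 0.0]
contact_force: [0.2, 0.1, 0.1]
grip_width: 0.0853
```

The peg leans along -x (tray yaw about 0), so jaws along y let the tumbler pivot in the pads. Descending and grasping gently.

Emit:
jog_arm(
  plan=[
    [[0,0,-2],0],
    [[0,0,-2],0],
    [[0,0,-2],0],
    [[0,0,-2],0],
    [[0,0,-2],0],
    [[0,0,-1],0],
    [[0,0,0],0],
  ],
)

```text
clock: 2.0
tcp_pos: [0.4403, -0.2181, 0.1207]
orientation: [-3.141, 0.003, 0.004]
contact_force: [-0.3, -0.5, 0.7]
grip_width: 0.0858
```

Emit:
jog_arm(
  plan=[
    [[0,0,0],0],
    [[0,0,0],0],
    [[0,0,0],0],
    [[0,0,0],0],
    [[0,0,0],0],
    [[0,0,0],0],
    [[0,0,0],0],
    [[0,0,0],0],
    [[0,0,0],0],
    [[0,0,0],0],
  ],
  hand=4.5,
  grip_force=25,
)

```text
clock: 3.0
tcp_pos: [0.4417, -0.2187, 0.1231]
orientation: [3.141, -0.004, 0.003]
contact_force: [-1.2, 1.0, 7.1]
grip_width: 0.0545
```

Emit:
jog_arm(
  plan=[
    [[0,0,1],0],
    [[0,0,1.5],0],
    [[0,0,2],0],
    [[0,0,2],0],
    [[0,0,2],0],
    [[0,0,2],0],
    [[0,0,2],0],
    [[0,0,2],0],
    [[0,0,1.5],0],
    [[0,0,0],0],
  ],
)

```text
clock: 4.0
tcp_pos: [0.442, -0.2187, 0.2845]
orientation: [3.14, -0.004, 0.007]
contact_force: [0.1, 0.2, -1.1]
grip_width: 0.0547
```

Emit:
jog_arm(
  plan=[
    [[1.0,0.3,0],0],
    [[2.0,0.7,0],0],
    [[2.0,0.7,0],0],
    [[2.0,0.7,0],0],
    [[2.0,0.7,0],0],
    [[2.0,0.7,0],0],
    [[2.0,0.7,0],0],
    [[2.0,0.7,0],0],
    [[2.0,0.7,0],0],
    [[1.7,0.5,0],0],
    [[1.0,0,0],0],
    [[0,0,0],0],
  ],
)

```text
clock: 5.2
tcp_pos: [0.6389, -0.1537, 0.2805]
orientation: [-3.141, 0.002, 0.002]
contact_force: [0.8, -0.1, -1.1]
grip_width: 0.0547
```

```bash
python3 - <<'E'
from h import *
print(get_obs()["tcp_pos"],get_obs()["grip_width"],get_obs()["contact_force"])
I=[]
for n,w in(("scene",None),("side",None)):
    a=grab_frame(n)[:,:,::-1]; cv2.imwrite(f"pics/{n}2.png",a)
    u,v=proj(n,[.635,-.154,.14]).astype(int); print(n,u-66,v-75)
    I.append(cv2.resize(a[max(0,v-75):v+75,u-66:u+66],None,fx=3,fy=3,interpolation=2))
h=min(i.shape[0] for i in I)
cv2.imwrite("pics/c2.png",np.hstack([i[:h] for i in I]))
E
```

```text
[ 0.6389248  -0.15373354  0.28048988] 0.054729772992858965 [ 0.84230476 -0.10937348 -1.11406689]
scene 215 162
side 160 74
```

View pics/c2.png

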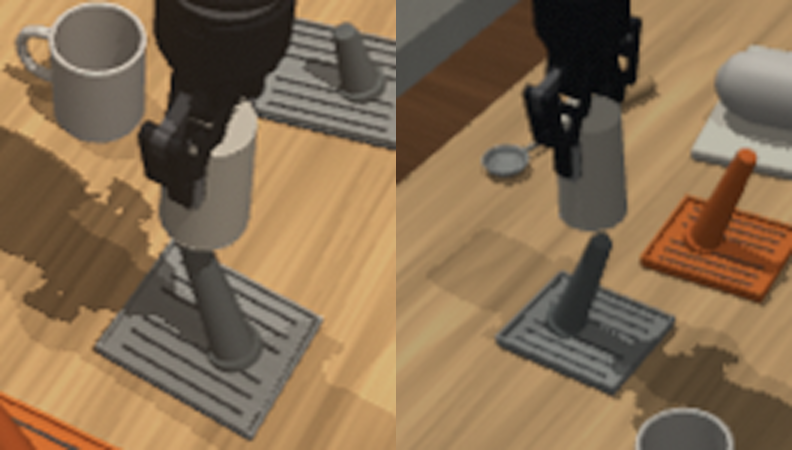

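Tumbler held upright above the peg. Rim edges: scene crop (160,205)/(248,225), side crop (558,215)/(626,212).

```bash
python3 - <<'E'
from h import *
print(tri(ray("scene",283,233.7),ray("side",225.3,145.2)))
c=np.array([.639,-.1537,.1575])
for n in("scene","side"):
    t=np.linspace(0,2*np.pi,200);P=np.array([proj(n,c+[.03*np.cos(x),.03*np.sin(x),0]) for x in t]);print(n,P.min(0),P.max(0))
    print(proj(n,[.630,-.154,.127]))
E
```

```text
(array([ 0.63675603, -0.15251876,  0.15437716]), np.float64(0.0005073740839179173))
scene [268.28788791 221.15106873] [299.04725606 246.95519469]
[278.94392917 240.21208836]
side [213.04330215 136.5503286 ] [236.2929393  151.13793267]
[228.05009994 153.9076034 ]
```

Emit:
jog_arm(
  plan=[
    [[0,0,-1],0],
    [[0,0,-1.5],0],
    [[0,0,-1.5],0],
    [[0.05,0,-1],0],
    [[0.1,0,-1],0],
    [[0.1,0,-1],0],
    [[0.1,0,-1],0],
    [[0,0,-0.5],0],
    [[0,0,0],0],
    [[0,0,0],0],
  ],
)

```text
clock: 6.3
tcp_pos: [0.6418, -0.1545, 0.1971]
orientation: [3.142, -0.004, 0.001]
contact_force: [0.2, -0.2, -1.0]
grip_width: 0.0547
```

Emit:
jog_arm(
  plan=[
    [[0.05,0,-0.5],0],
    [[0.05,0,-0.5],0],
    [[0,0,-0.4],0],
    [[0,0,-0.3],0],
    [[0,0,0],0],
    [[0,0,0],0],
  ],
)

```text
clock: 6.9
tcp_pos: [0.643, -0.1545, 0.18]
orientation: [3.141, -0.003, 0.001]
contact_force: [1.8, -1.0, -1.0]
grip_width: 0.0545
```

Emit:
jog_arm(
  plan=[
    [[0,0,-0.3],0],
    [[0,0,-0.3],0],
    [[0,0,-0.3],0],
    [[0,0,0],0],
    [[0,0,0],0],
  ],
)

```text
clock: 7.4
tcp_pos: [0.6427, -0.1546, 0.1707]
orientation: [3.141, -0.004, 0.0]
contact_force: [3.3, -1.3, -1.4]
grip_width: 0.0542
```

Forces are small, so the tumbler is pivoting or fits. Continuing.

Emit:
jog_arm(
  plan=[
    [[0,0,-0.3],0],
    [[-0.05,0,-0.3],0],
    [[-0.05,0,-0.3],0],
    [[0,0,0],0],
    [[0,0,0],0],
  ],
)

```text
clock: 7.9
tcp_pos: [0.6415, -0.1544, 0.1616]
orientation: [-3.142, 0.004, 0.0]
contact_force: [3.6, -1.4, -1.4]
grip_width: 0.0544
```

```bash
python3 - <<'E'
from h import *
I=[]
for n in("scene","side"):
    a=grab_frame(n)[:,:,::-1]
    u,v=proj(n,[.64,-.154,.09]).astype(int)
    I.append(cv2.resize(a[v-50:v+50,u-50:u+50],None,fx=4,fy=4,interpolation=2))
cv2.imwrite("pics/c3.png",np.hstack(I))
E
```

```text
(no output)
```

View pics/c3.png

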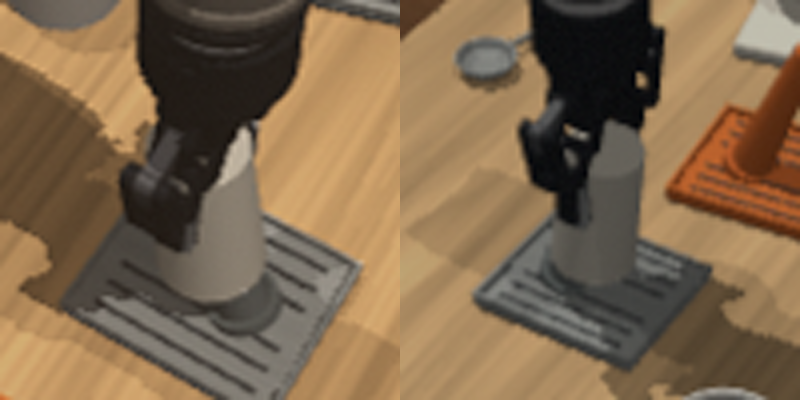

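The picture shows the tumbler over the peg, tilting with it. I'll lower until the vertical force rises.

Emit:
jog_arm(
  plan=[
    [[0,0,-0.2],0],
    [[-0.05,0,-0.2],0],
    [[0,0,0],0],
    [[0,0,0],0],
  ],
)

```text
clock: 8.4
tcp_pos: [0.6412, -0.1544, 0.1578]
orientation: [3.142, -0.004, 0.0]
contact_force: [3.1, -1.4, -0.6]
grip_width: 0.0543
```

Emit:
jog_arm(
  plan=[
    [[0,0,-0.2],0],
    [[0,0,0],0],
    [[0,0,0],0],
  ],
)

```text
clock: 8.7
tcp_pos: [0.6414, -0.1544, 0.1572]
orientation: [3.141, -0.004, 0.001]
contact_force: [-0.2, -1.0, 9.0]
grip_width: 0.0546
```

The 9 N upward force says the inside bottom is on the tip. Opening and retreating straight up.

Emit:
jog_arm(
  plan=[
    [[0,0,0],0],
    [[0,0,0],0],
    [[0,0,0],0],
    [[0,0,0],0],
    [[0,0,0],0],
    [[0,0,0],0],
    [[0,0,0],0],
    [[0,0,0],0],
  ],
  hand=8.54,
)

```text
clock: 9.5
tcp_pos: [0.6411, -0.1544, 0.1559]
orientation: [-3.142, 0.003, 0.0]
contact_force: [-1.0, -0.1, -0.1]
grip_width: 0.0856
```

Emit:
jog_arm(
  plan=[
    [[0,0,0.5],0],
    [[0,0,1],0],
    [[0,0,1.5],0],
    [[0,0,2],0],
    [[0,0,2],0],
    [[0,0,2],0],
    [[0,0,2],0],
    [[0,0,2],0],
    [[-2,0,2],0],
    [[-3,0,2],0],
    [[-3,0,0],0],
    [[0,0,0],0],
  ],
)

```text
clock: 10.7
tcp_pos: [0.5583, -0.1552, 0.3283]
orientation: [3.14, -0.006, 0.002]
contact_force: [-0.3, -0.1, 0.5]
grip_width: 0.0853
```

```bash
python3 - <<'E'
from h import *
I=[];o=get_obs();print(o["clock"],o["contact_force"])
for n in("scene","side"):
    a=grab_frame(n)[:,:,::-1]; cv2.imwrite(f"pics/{n}4.png",a)
    u,v=proj(n,[.64,-.154,.09]).astype(int); print(u-50,v-50)
    I.append(cv2.resize(a[v-50:v+50,u-50:u+50],None,fx=4,fy=4,interpolation=2))
    # bystander check: change in short cup / mug windows
    b=cv2.imread(f"pics/{n}.png")
    for nm,x in(("mug",[.46,-.01,.045]),("short",atz("scene",438/1.5625,215/1.5625,.03))):
        p,q=proj(n,x).astype(int);print(n,nm,cv2.absdiff(a[q-25:q+25,p-25:p+25],b[q-25:q+25,p-25:p+25]).mean())
cv2.imwrite("pics/c4.png",np.hstack(I))
E
```

```text
10.7 [-0.25133816 -0.14975126  0.4928402 ]
232 202
scene mug 30.15
scene short 40.19213333333333
175 113
side mug 7.008666666666667
side short 6.589333333333333
```

View pics/c4.png

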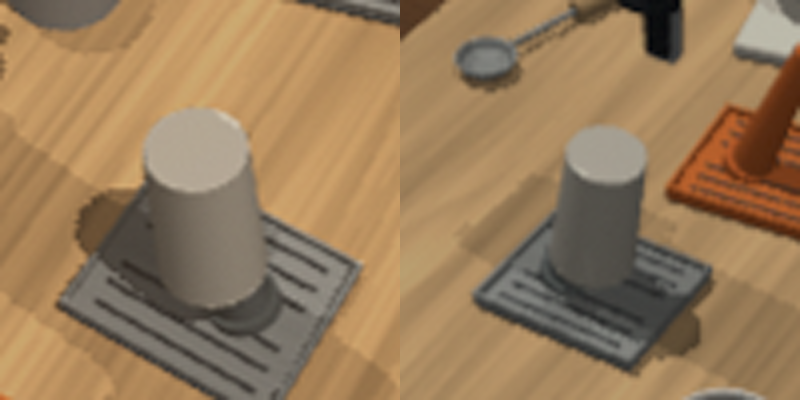

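The tumbler hangs on the peg: foot centre at scene crop (197,150) and side crop (605,155). I'll check its height and tilt, and that the bystanders didn't move (scene differences may just be the arm blocking the view).

```bash
python3 - <<'E'
from h import *
f=tri(ray("scene",232+196.5/4,202+149/4),ray("side",175+(605.5-400)/4,113+154/4));print("foot",f)
# rim: left/right silhouette ends, scene (160,290),(268,275)  side (552,265),(632,275)
r=tri(ray("scene",232+214/4,202+280/4),ray("side",175+(592-400)/4,113+267/4));print("rim",r)
a=f[0]-r[0];print(np.linalg.norm(a),np.degrees(np.arctan2(np.hypot(*a[:2]),a[2])))
a=cv2.imread("pics/side.png",0);b=cv2.imread("pics/side4.png",0)
for nm,x in(("mug",[.46,-.01,.045]),("short",atz("scene",438/1.5625,215/1.5625,.03))):
    p,q=proj("side",x).astype(int);t=b[q-25:q+25,p-25:p+25]
    m=cv2.matchTemplate(a[q-40:q+40,p-40:p+40],t,5);print(nm,np.array(cv2.minMaxLoc(m)[3])-15,m.max())
E
```

```text
foot (array([ 0.6345043 , -0.15346048,  0.13362818]), np.float64(0.0001542878785385631))
rim (array([ 0.65287756, -0.15698895,  0.02157347]), np.float64(0.000564546299700336))
0.11360583678678024 9.478846168157128
mug [0 0] 0.9341593
short [0 0] 0.9997265
```

```bash
python3 -c "
from bench import *
print(hand_in())"
```

```text
the job is handed in; nothing more can be done
None
```

The tumbler hangs mouth-down on the tall grey peg, and the job is handed in at about 11 s on the robot's clock (limit 35 s). I gripped it at 25 N with the jaws across the peg's lean so it could tilt in the fingers. I kept hold until the force rose to 9 N upward, then opened and backed away.

**Last checks:**
- **Seating:** the top of the tumbler is at (0.635, -0.153, 0.134), about 3 mm above where full seating puts it. The cameras read the peg tip about 2 mm high as well.
- **Tilt:** it measures about 9.5° from vertical, so roughly 10° from the peg's axis (limit 17°). This is rough, because I read the rim by eye and the same points gave the tumbler as 114 mm long instead of 100 mm.
- **Bystanders:** the mug and short cup show no shift in the side view. The plain image difference in the scene view was large, probably because the arm was in the way, so I didn't rely on it.
- **Robot:** the gripper was clear of everything before hand-in.

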